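# Clamp a wax block with the turnbuckle fixture

## Task

Lay the brown wax block on the raised seat between the two jaws of the turnbuckle fixture, its long sides facing the jaws. Then let go of it and push the turnbuckle's ball-ended spokes round, tops going away from the robot, so that both jaws draw in together and grip the block firmly, but stop as soon as it is firmly gripped so that the wax is not crushed. Leave the other things on the bench alone.

Things in the scene. Friction and masses are not known exactly. Their poses are not given: they have to be found in the camera images.
- wax_center (a point): centre of the loose brown wax block, 30 mm (x) by 48 mm (y) by 22 mm tall, lying flat on the worktop in front of the lathe, whose upright hand lever and tailstock stand up to 270 mm high behind it; its own y axis runs along the 48 mm length. Grip it across the 48 mm length, so that the jaw sides (the 48 mm long faces) stay free
- wax_block: the same wax block; origin at the centre of its underside
- fixture: fixed clamping fixture: grey base plate 170 (x) by 250 (y) by 12 mm; origin at the centre of its underside on the worktop. Its x axis points away from the robot, its y axis runs along the turnbuckle and is the way the jaws close. Turnbuckle on the robot's side, seat and jaws on the far side
- seat (a point): middle of the top of the seat pillar, 85 mm above the worktop, 45 mm to +x of the fixture's origin; axes as the fixture. Seat top 36 (x) by 26 mm (y). Jaw faces, 38 mm wide in x, stand either side of it in y, from 3 to 21 mm above it, 39 to 53 mm apart at the start. The block goes here with its 48 mm length along x, its ends then clear of the jaws
- hub (a point): centre of the turnbuckle body, on its axis, 78 mm above the worktop, 45 mm to -x of the fixture's origin; axes as the fixture. Body 116 mm long in y, 30 mm thick. From its middle four steel spokes, 8 mm thick, stand out square to the axis, 90 degrees apart, each ending in a 16 mm steel ball centred 52 mm from the axis; push these in the upper half
- turn (a joint): turn, rad, about the fixture's +y; it stays where left. At 0 and each 90 degrees a spoke points straight up; growing carries the top spoke to +x (away from the robot) and draws each jaw in 2.5 mm per rad. Turning takes 0.27 Nm (5 to 7 N on a ball), plus 0.005 Nm per N of grip: about 0.44 Nm (8 to 12 N on a ball) is a firm grip, 35 N (a little less is felt at rest); 70 N crushes the wax
- jaw_l: carriage with the jaw at the +y side of the fixture; origin at the fixture's origin when turn is 0, moving along the fixture's -y as it closes. The jaw faces are shimmed differently each time, by some mm, which these poses do not show: they meet the block somewhere between 2.8 and 4.6 rad of turn
- jaw_r: the carriage with the jaw at the -y side, likewise, moving along the fixture's +y as it closes
- bolt_0: bystander: steel hexagon bolt, 15x32x13 mm, lying loose; origin at the centre of its underside
- offcut_1: bystander: small hexagonal light wood offcut, 16x21x14 mm, loose; origin at the centre of its underside
- vial: bystander: corked glass vial, 24 mm across, 54 mm tall, loose; origin at the centre of its underside
- oil_can: bystander: conical oil can, 68 mm across, 118 mm tall, loose; origin at the centre of its underside
- bench_block: bystander: round steel bench block with small holes, 64 mm across, 22 mm tall, loose; origin at the centre of its underside
- hex_key: bystander: bent steel hex key, 31x88x6 mm, loose; origin at the centre of its underside
- collet_2: bystander: steel lathe collet, 24 mm across, 37 mm tall, standing loose; origin at the centre of its underside
- pencil: bystander: pencil, 146 mm long, 7 mm thick, lying loose; origin at the centre of its underside

How it is judged (in metres and radians):
On the way, in this order (a step that is already met when the one before it is completed fails the run):
1. the wax block lies let go on the seat between the jaws (horizontal distance between wax_center and seat below 0.01 m and z of wax_center in the frame of seat between 0.007 and 0.017 m and angle between wax_center's own z axis and vertical below 0.15 rad and contact force between the fingers and wax_block below 0.1 N and contact force between fixture and wax_block above 0.05 N), for 0.2 s.
2. the turnbuckle has drawn both jaws in until they grip the block (contact force between each of jaw_l, jaw_r and wax_block above 20 N), for 0.2 s.
At the end, for the whole second after the job is handed in: the wax block lies flat on the seat, its centre within 10 mm of the seat's middle and its length along the fixture's x within 0.12 rad, gripped by both jaws with more than 20 N each, everything at rest (all of step 2 and horizontal distance between wax_center and seat below 0.01 m and z of wax_center in the frame of seat between 0.007 and 0.017 m and angle between wax_center's own z axis and vertical below 0.15 rad and linear speed of wax_block below 0.01 m/s and velocity of joint turn below 0.05 rad/s and angle between the y axis of wax_block and the x axis of seat, either way round below 0.12 rad); the robot touches nothing.
It fails at once if the wax block is crushed: a jaw presses on it with more than 70 N (contact force between any of jaw_l, jaw_r and wax_block above 70 N).
It fails at once if another thing on the bench is moved by more than 40 mm (distance of any of bolt_0, offcut_1, vial, oil_can, bench_block, hex_key, collet_2, pencil from where it was at the start of the episode above 0.04 m).
It also fails if it takes over 72 s, if anything falls off the work surface, if the arm or the gripper's body presses on something with over 40 N, if the wrist force passes 120 N, or if a joint passes its speed limit or range.

## Robot

A 6-joint arm with a two-finger parallel gripper is mounted at the origin on a cart in front of the work surface, level with it; the furniture and walls round the work are solid. World frame = base frame: x ahead of the robot, y to its left, z up, the work surface at z = 0. Lengths are in m, angles in degrees, forces in N, time in s.
With the tool pointing down it reaches from about 0.4 to 0.825 m from the base axis. Payload 7 kg.
Tool frame: the origin (TCP) lies between the finger pads; the fingertips stand 19 mm ahead of it and the grasp point (between the pads) is the TCP (r.finger_overhang is the distance from the TCP to the fingertips, in m); z points along the fingers, y is the direction in which the jaws open and shut (so a half turn about z gives the same grasp; the last joint's range is limited). The gripper opens to 88 mm and grips with 3 to 60 N. Pads are 19 mm wide; open, the fingers measure 130 mm over their backs; the gripper's body (78 mm by 193 mm) begins 47 mm behind the grasp point.
Start: joints at [-56.316, 20.546, 0.682, 0, -70.136, -16.507], TCP at [0.199, -0.645, 0.246] pointing down, gripper open.
Joint ranges: [-176.03, 176.03], [-82.01, 121.73], [-58.28, 71.71], [-173.87, 95.51], [-174.79, -0.11], [-173.66, 173.66]. Speed limits (degrees/s): [136.94, 136.94, 172.46, 180, 180, 180].

## Interface

Orientations are given as [roll, pitch, yaw] about the fixed x, y, z axes, in that order (R = Rz(yaw) Ry(pitch) Rx(roll)).
In Python, from plant import r, optics gives the robot as it stands. The module is installed in compiled form; this text tells all that it offers.
- The arm moves only by the tool step_arm, never from a script. Its argument "increments" is a list of rows, each an object of numbers: "tx", "ty", "tz": the shift along the world's x, y, z in mm; "ax", "ay", "az": the turn, a rotation vector about the world's x, y, z in degrees; "claw": the gripper command: -1 is shut, 1 is fully open, values between are in proportion. In form: [{"tx": .., "ty": .., "tz": .., "ax": .., "ay": .., "az": .., "claw": ..}, ...]. A call has 1 to 12 rows; each row shifts and turns the commanded pose from where the row before left it; what a row does not reach is not made up. A row lasts 1/10 s, in which the tool goes at most 50 mm and 8.59 degrees, less where a joint would pass 70% of its speed; a pose out of reach is approached as far as the arm can. A call with a gripper value outside its range is refused whole. The fingers move at their own pace and stop on an object; "newtons" is the grip in N (left out, the last holds). Time passes only in rows, so rows that do not move let the fingers close. It gives the time, the measured TCP pose, the force and the opening at its end, in the units of the state.
- r.get_state(): the state, without advancing time (a new reading comes with each control period).
- optics.capture(name): name is "scene" or "top"; returns a dict with "image" (480x640x3 uint8, blue, green, red), "depth" (480x640 float32, m along the optical axis (not along the pixel's ray), 0 where there is no reading), "fx", "fy", "cx", "cy" (pixels), "distortion" ([k1, k2, p1, p2, k3] as OpenCV has them; the pictures are not rectified), "R" (3x3) and "t" (3): a world point X has camera coordinates R X + t. Camera axes: x right, y down, z forward; pixel columns grow to the right and rows downward; lengths in m; the calibration is good to about 2 mm. A picture is of the moment at which its call begins.
- r.close_job(): hands the job in, once; it reports no verdict.
The state is a dict: "time_s": time; "joints": joint angles; "qd": joint speeds; "joint_torque": joint torques, N m; "tcp_pos": TCP position; "eef_rot": TCP orientation; "contact_force": force on the tool from outside, world axes, zero at the start; "moment": the same for the moment, N m; "gripper_width": finger opening in m.
Only numpy, scipy, OpenCV 4.12 (cv2) and the standard library are available. Lean on these libraries where they do the work, as an engineer would, in place of code of your own. Each camera call takes 0.05 s, during which the arm holds its last target. There are 200 camera calls.

## Working session

There is one attempt and no reset: what is moved stays moved. The work goes in short steps, Python scripts to look and compute and a tool call to move; the robot and the scene stay as the last step left them, time stands still between calls to the robot, and variables do not carry over. Pictures are saved under pics/ and viewed, about 8 in all and at most 12, crops included, and the job is handed in when it is done.

Besides the shell and the picture viewer there is one more tool, called after ">>>" as name(argument=value, ...), one argument or row to a line, values as JSON. step_arm: Moves the arm, as the interface text tells. Its arguments: {"type":"object","properties":{"increments":{"type":"array","items":{"type":"object","properties":{"tx":{"type":"number"},"ty":{"type":"number"},"tz":{"type":"number"},"ax":{"type":"number"},"ay":{"type":"number"},"az":{"type":"number"},"claw":{"type":"number"}}}},"newtons":{"type":"number"}},"required":["increments"]}

```bash
mkdir -p pics; cat > h.py <<'E'
import numpy as np,cv2
from plant import r,optics
def cap(n,save=None):
    c=optics.capture(n); c['K']=np.array([[c['fx'],0,c['cx']],[0,c['fy'],c['cy']],[0,0,1.]]); c['R']=np.array(c['R']);c['t']=np.array(c['t']);c['distortion']=np.array(c['distortion'],float)
    if save: cv2.imwrite('pics/'+save,c['image'])
    return c
def ray(c,uv):
    p=cv2.undistortPoints(np.array(uv,float).reshape(-1,1,2),c['K'],c['distortion']).reshape(-1,2)
    d=np.c_[p,np.ones(len(p))]; return -c['R'].T@c['t'], d@c['R']
def plane(c,uv,z):
    o,d=ray(c,uv); return o+d*((z-o[2])/d[:,2])[:,None]
def cloud(c):
    v,u=np.mgrid[:480,:640]; o,d=ray(c,np.c_[u.ravel(),v.ravel()])
    P=o+d*c['depth'].reshape(-1,1); P[c['depth'].ravel()==0]=np.nan
    return P.reshape(480,640,3)
def proj(c,X):
    return cv2.projectPoints(np.array(X,float).reshape(-1,1,3),cv2.Rodrigues(c['R'])[0],c['t'],c['K'],c['distortion'])[0].reshape(-1,2)
E
python3 - <<'E'
from h import *
for n in('scene','top'):
    c=cap(n,n+'0.png'); print(n,-c['R'].T@c['t'],c['R'][2],c['fx'])
print(r.get_state())
E
```

```text
scene [-0.29329834  0.54166117  0.56134779] [ 0.78389053 -0.42513681 -0.45251997] 483.50624869303294
top [0.43525325 0.10111177 1.22599823] [ 0.06666612 -0.01176649 -0.99770596] 467.14873729359084
{'time_s': 0.1, 'joints': array([-5.63173988e+01,  2.05886964e+01,  6.39291547e-01, -1.48798574e-02,
       -7.01354959e+01, -1.65077236e+01]), 'qd': array([ 0.01250369, -0.05771206,  0.12007807,  0.06074092,  0.02391073,
       -0.00535583]), 'joint_torque': array([-2.97608225e-03, -5.84162736e+01,  2.93748701e+01,  7.01567575e+00,
        1.01236129e-02, -8.56055203e-05]), 'tcp_pos': array([ 0.19917581, -0.64452992,  0.24471197]), 'eef_rot': array([ 1.79914624e+02, -1.07137748e-02, -1.62830181e+02]), 'contact_force': array([-0.2691791 ,  0.30439316, -0.3920067 ]), 'moment': array([-0.02786272,  0.00137679, -0.03887358]), 'gripper_width': 0.08776368235918727}
```

View pics/scene0.png

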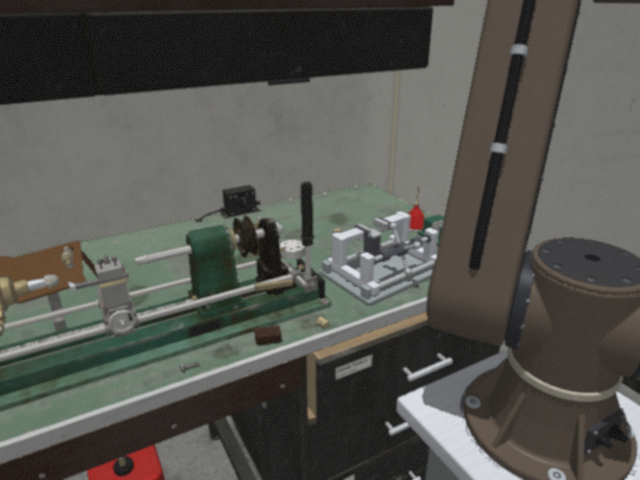

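View pics/top0.png

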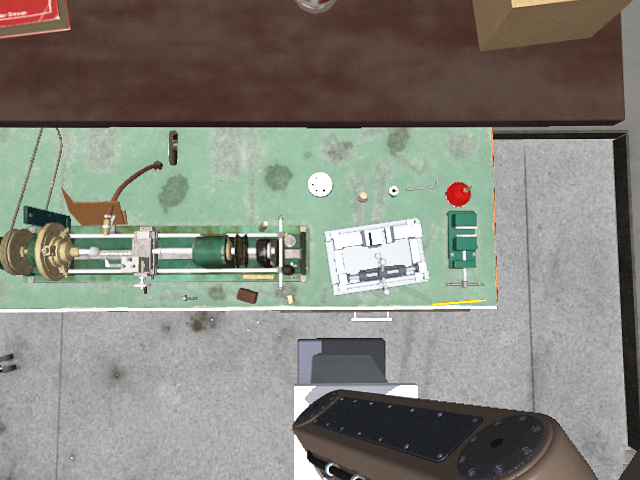

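The scene view shows the lathe on the left, with the wax block in front of it at about (267,335) and the fixture at (385,260). In the top view the wax is at (247,296), the fixture plate at about (377,257), the spokes at (383,270) and the seat at (377,237). Next I measure the wax and the fixture.

```bash
python3 - <<'E'
from h import *
c=cap('top'); P=cloud(c); im=c['image']
hsv=cv2.cvtColor(im,cv2.COLOR_BGR2HSV)
# wax
roi=np.zeros((480,640),np.uint8); roi[282:306,230:265]=1
m=((hsv[...,0]<20)&(hsv[...,1]>70)&(hsv[...,2]<140)&(roi>0)).astype(np.uint8)
ct=max(cv2.findContours(m,0,2)[0],key=cv2.contourArea)
W=plane(c,ct.reshape(-1,2),0.022)
print('wax rect',cv2.minAreaRect((W[:,:2]*1000).astype(np.float32)), 'z',np.nanmedian(P[m>0],axis=0))
# fixture plate via depth
q=P[200:310,310:440].reshape(-1,3); 
z=q[:,2]; print(np.histogram(z[~np.isnan(z)],bins=np.arange(-.01,.16,.01)))
s=q[(z>0.008)&(z<0.2)]
mm=np.zeros((480,640),np.uint8); mm[205:305,315:440]=((P[205:305,315:440,2]>0.007)&(P[205:305,315:440,2]<0.2))
mm=cv2.morphologyEx(mm,cv2.MORPH_OPEN,np.ones((3,3)))
ct=max(cv2.findContours(mm,0,2)[0],key=cv2.contourArea)
F=P[ct[:,0,1],ct[:,0,0]]; lo=plane(c,ct.reshape(-1,2),0.012)
print('plate rect',cv2.minAreaRect((lo[:,:2]*1000).astype(np.float32)))
low=(np.abs(z-.012)<.004); print('plate lowpts',cv2.minAreaRect((q[low][:,:2]*1000).astype(np.float32)))
b=cv2.resize(im[205:305,315:440],None,fx=6,fy=6,interpolation=cv2.INTER_CUBIC); cv2.imwrite('pics/fix.png',b)
s=cap('scene'); d=s['image'][195:345,250:450]
cv2.imwrite('pics/sc.png',cv2.resize(d,None,fx=4,fy=4,interpolation=cv2.INTER_CUBIC))
E
```

```text
wax rect ((383.0675964355469, 277.5889892578125), (46.4468994140625, 28.17201042175293), 73.03395080566406) z [0.38360149 0.27716636 0.02067895]
(array([4919, 3849, 2074,  464,  744,   64,   56,   44,  190,  577,  354,
        842,   23,   37,    7,    0]), array([-0.01,  0.  ,  0.01,  0.02,  0.03,  0.04,  0.05,  0.06,  0.07,
        0.08,  0.09,  0.1 ,  0.11,  0.12,  0.13,  0.14,  0.15]))
plate rect ((473.8800048828125, -57.817962646484375), (186.95330810546875, 255.73045349121094), 8.118990898132324)
plate lowpts ((495.44366455078125, -71.36933898925781), (313.19647216796875, 250.1809539794922), 84.50751495361328)
```

View pics/fix.png

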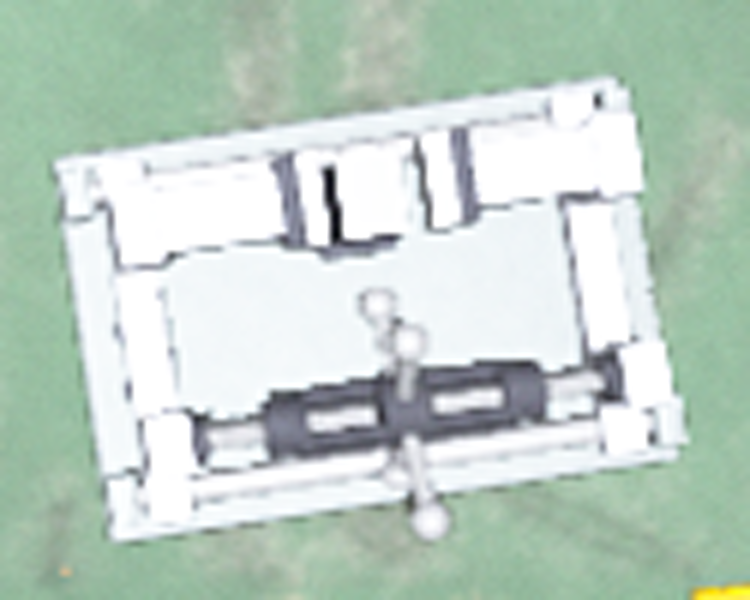

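View pics/sc.png

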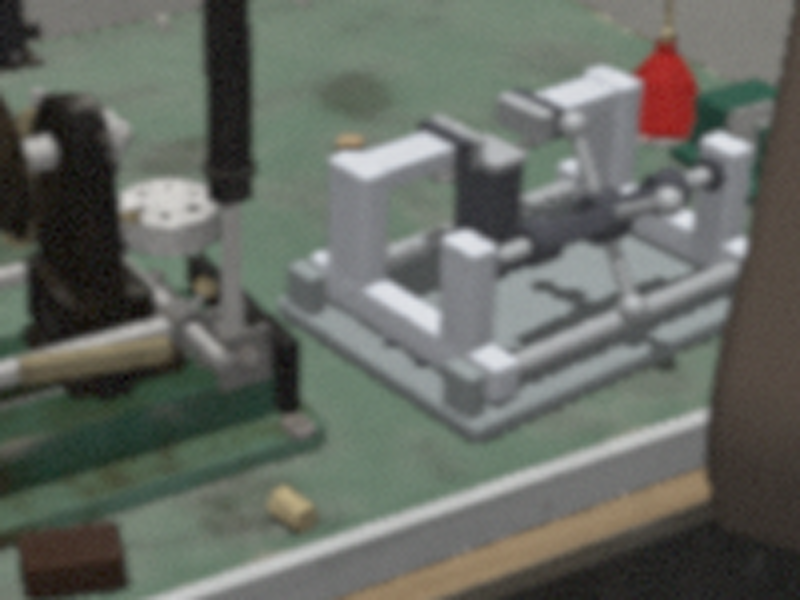

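The crops show the plate corners at about (57,160), (628,80), (685,455) and (113,540), the seat top at about x 340-415, y 140-237, and balls at (377,305), (408,342) and (430,520).

```bash
cat > f.py <<'E'
from h import *
def cr(p): p=np.array(p,float); return np.c_[315+(p[:,0]+.5)/6-.5,205+(p[:,1]+.5)/6-.5]
E
python3 - <<'E'
from f import *
c=cap('top')
C=plane(c,cr([(57,160),(628,80),(685,455),(113,540)]),0.012)*1000
print(C[:,:2].round(1)); print([np.linalg.norm(C[i]-C[i-1]).round(1) for i in range(4)])
o=C.mean(0); ey=(C[0]+C[3]-C[1]-C[2])[:2]; yaw=np.degrees(np.arctan2(-ey[0],ey[1]))
ex2=(C[0]+C[1]-C[2]-C[3])[:2]; print('o',o,'yaw',yaw,np.degrees(np.arctan2(ex2[1],ex2[0])))
a=np.radians(yaw); R=np.array([[np.cos(a),-np.sin(a)],[np.sin(a),np.cos(a)]])
print('seat',o[:2]+R@[45,0],'hub',o[:2]+R@[-45,0])
S=plane(c,cr([(340,145),(413,143),(413,232),(335,235)]),0.085)*1000
print('seat seen',S[:,:2].round(1),S.mean(0),'fix frame',((S-o)[:,:2]@R).round(1))
P=cloud(c)
seat=o[:2]+R@[45,0]
Q=((P.reshape(-1,3)[:,:2]*1000-o[:2])@R); z=P.reshape(-1,3)[:,2]
k=(np.abs(z-.085)<.004)&(np.abs(Q[:,0]-45)<25)&(np.abs(Q[:,1])<18)
print('seat by depth',k.sum(),Q[k].min(0),Q[k].max(0),Q[k].mean(0))
k=(z>.094)&(np.abs(Q[:,0]-45)<25)&(np.abs(Q[:,1])<60)
print(np.histogram(Q[k][:,1],bins=np.arange(-60,61,4)), np.median(z[k]))
k=(np.abs(Q[:,1])<14)&(Q[:,0]>-110)&(Q[:,0]<15)&(z>.03)
for q,zz in zip(Q[k],z[k]): print((q[0]).round(),q[1].round(),round(zz*1000),end='; ')
E
```

```text
[[ 547.7   78.5]
 [ 581.6 -170.9]
 [ 418.4 -192.4]
 [ 383.1   55.3]]
[np.float64(166.2), np.float64(251.7), np.float64(164.7), np.float64(250.2)]
o [482.70148445 -57.34357568  12.        ] yaw 7.924497797032477 7.762186731974886
seat [527.27176172 -51.13951375] hub [438.13120718 -63.54763761]
seat seen [[546.6 -36. ]
 [547.3 -65.9]
 [510.7 -65.4]
 [509.7 -33.5]] [528.5601435  -50.19098441  85.        ] fix frame [[ 66.2  12.3]
 [ 62.8 -17.4]
 [ 26.7 -11.8]
 [ 30.   19.9]]
seat by depth 145 [27.12780101 -8.8755058 ] [63.01144417 16.86812323] [44.92279823  4.13178642]
(array([18, 18, 21, 16, 17, 19, 25, 26, 29, 25, 19,  0,  0,  0,  0,  0,  0,
        0,  0,  0,  0,  8, 28, 24, 28, 26, 21, 18, 17, 18]), array([-60, -56, -52, -48, -44, -40, -36, -32, -28, -24, -20, -16, -12,
        -8,  -4,   0,   4,   8,  12,  16,  20,  24,  28,  32,  36,  40,
        44,  48,  52,  56,  60])) 0.10413204864987136
6.0 6.0 57; 6.0 3.0 55; 6.0 1.0 55; 4.0 8.0 54; 4.0 6.0 57; 4.0 4.0 57; 3.0 1.0 57; 3.0 -1.0 55; 2.0 11.0 52; 2.0 9.0 53; 1.0 7.0 60; 1.0 5.0 59; 1.0 2.0 62; 0.0 -1.0 56; 0.0 -3.0 56; -0.0 12.
[... 4063 characters left out ...]
0 4.0 93; -76.0 3.0 102; -77.0 0.0 102; -77.0 -2.0 100; -78.0 5.0 101; -79.0 3.0 101; -79.0 0.0 99; -79.0 -2.0 101; -81.0 3.0 100; -81.0 1.0 101; -82.0 -1.0 102; -83.0 5.0 109; -83.0 2.0 108; -84.0 -0.0 109; -84.0 -3.0 107; -85.0 7.0 104; -85.0 5.0 109; -86.0 3.0 108; -86.0 0.0 108; -86.0 -1.0 114; -87.0 -4.0 110; -88.0 7.0 106; -88.0 6.0 111; -88.0 3.0 111; -88.0 1.0 113; -89.0 -1.0 112; -89.0 -4.0 112; -89.0 -7.0 107; -90.0 8.0 108; -90.0 6.0 111; -90.0 4.0 109; -91.0 1.0 110; -91.0 -1.0 111; -91.0 -3.0 110; -92.0 -7.0 105; -92.0 8.0 105; -92.0 7.0 113; -93.0 4.0 110; -93.0 2.0 114; -93.0 -0.0 112; -94.0 -3.0 109; -95.0 6.0 107; -95.0 4.0 105; -95.0 2.0 109; -96.0 -1.0 109; -96.0 -4.0 103;
```

```bash
python3 - <<'E'
from f import *
c=cap('top'); p=cloud(c).reshape(-1,3)*1000
s=cap('scene'); p=np.r_[p,cloud(s).reshape(-1,3)*1000]
q=p[:,:2]-[383.3,277.5]; a=np.radians(73); l=q@[np.cos(a),np.sin(a)]; w=q@[np.sin(a),-np.cos(a)]
for h in(30,60,100,150,200):
    k=(p[:,2]>h)&(p[:,2]<320)&(np.abs(l)<130)&(np.abs(w)<130)
    for side in(1,):
        print(h,k.sum(),'per l-bin min w:',[(b,(w[k&(l>=b)&(l<b+20)]).min().round() if (k&(l>=b)&(l<b+20)).any() else None) for b in range(-130,130,20)])
k=(p[:,2]>120)&(p[:,2]<330)&(p[:,0]<560)&(p[:,1]<.5e3)&(p[:,1]>0)&(p[:,0]>300); print('tall',[(x//1).tolist() for x in p[k][::60]])
# wax by scene
im=s['image'];hsv=cv2.cvtColor(im,cv2.COLOR_BGR2HSV); uv=proj(s,[.383,.2775,.022]); print('wax proj in scene',uv)
u,v=uv[0].astype(int); P=cloud(s); print(P[v-1:v+2,u-1:u+2].mean((0,1)))
E
```

```text
30 13048 per l-bin min w: [(-130, np.float64(88.0)), (-110, np.float64(70.0)), (-90, np.float64(37.0)), (-70, np.float64(59.0)), (-50, np.float64(53.0)), (-30, np.float64(47.0)), (-10, np.float64(40.0)), (10, np.float64(40.0)), (30, np.float64(41.0)), (50, np.float64(37.0)), (70, np.float64(26.0)), (90, np.float64(21.0)), (110, np.float64(15.0))]
60 10373 per l-bin min w: [(-130, np.float64(92.0)), (-110, np.float64(70.0)), (-90, np.float64(37.0)), (-70, np.float64(59.0)), (-50, np.float64(53.0)), (-30, np.float64(47.0)), (-10, np.float64(40.0)), (10, np.float64(40.0)), (30, np.float64(46.0)), (50, np.float64(40.0)), (70, np.float64(33.0)), (90, np.float64(27.0)), (110, np.float64(21.0))]
100 7401 per l-bin min w: [(-130, None), (-110, np.float64(79.0)), (-90, np.float64(78.0)), (-70, None), (-50, np.float64(87.0)), (-30, np.float64(82.0)), (-10, np.float64(68.0)), (10, np.float64(62.0)), (30, np.float64(59.0)), (50, np.float64(51.0)), (70, np.float64(44.0)), (90, np.float64(38.0)), (110, np.float64(38.0))]
150 5315 per l-bin min w: [(-130, None), (-110, np.float64(79.0)), (-90, np.f
[... 2994 characters left out ...]
2.0, 408.0, 168.0], [460.0, 307.0, 152.0], [482.0, 412.0, 167.0], [461.0, 305.0, 149.0], [483.0, 415.0, 165.0], [490.0, 281.0, 127.0], [484.0, 404.0, 160.0], [461.0, 227.0, 124.0], [456.0, 355.0, 158.0], [485.0, 442.0, 166.0], [458.0, 309.0, 143.0], [458.0, 353.0, 152.0], [488.0, 374.0, 142.0], [482.0, 448.0, 163.0], [481.0, 465.0, 165.0], [457.0, 496.0, 184.0], [458.0, 499.0, 182.0], [470.0, 374.0, 140.0], [459.0, 356.0, 139.0], [458.0, 336.0, 132.0], [457.0, 311.0, 123.0], [457.0, 369.0, 135.0], [457.0, 336.0, 124.0], [457.0, 368.0, 129.0], [462.0, 375.0, 124.0], [452.0, 498.0, 159.0], [444.0, 496.0, 132.0]]
wax proj in scene [[268.27825292 329.31587358]]
[0.38402165 0.27760639 0.02208697]
```

The wax is at (383.5, 277.5), with its long axis at 73°, and both cameras agree. The lathe rail leaves little room above the block, so I'll grip with the tool leaning about 22° back towards the robot.

>>> step_arm(
  increments=[
    {"tx":25,"ty":40,"tz":7,"az":8,"claw":0.6},
    {"tx":25,"ty":40,"tz":7,"az":8},
    {"tx":25,"ty":40,"tz":7,"az":8},
    {"tx":25,"ty":40,"tz":7,"az":8},
    {"tx":25,"ty":40,"tz":7,"az":8},
    {"tx":25,"ty":40,"tz":7,"az":8},
    {"tx":25,"ty":40,"tz":7,"az":8},
    {"tx":25,"ty":40,"tz":7,"az":8},
    {"tx":25,"ty":40,"tz":7,"az":8},
  ],
  newtons=30,
)

```text
$.increments[0]: bad value
```

>>> step_arm(
  increments=[
    {"ty":40,"az":6},
    {"ty":40,"az":6},
    {"ty":40,"az":6},
    {"ty":40,"az":6},
    {"ty":40,"az":6},
    {"ty":40,"az":6},
    {"ty":40,"az":6},
    {"ty":40,"az":6},
    {"ty":40,"az":6},
    {"ty":40,"az":6},
    {"ty":40,"az":6},
    {"tx":0,"az":0},
  ],
)

```text
$.increments[0]: bad value
```

>>> step_arm(
  increments=[
    {"tx":25,"ty":40,"tz":7,"ax":0,"ay":0,"az":8,"claw":0.6},
    {"tx":25,"ty":40,"tz":7,"ax":0,"ay":0,"az":8,"claw":0.6},
    {"tx":25,"ty":40,"tz":7,"ax":0,"ay":0,"az":8,"claw":0.6},
    {"tx":25,"ty":40,"tz":7,"ax":0,"ay":0,"az":8,"claw":0.6},
    {"tx":25,"ty":40,"tz":7,"ax":0,"ay":0,"az":8,"claw":0.6},
    {"tx":25,"ty":40,"tz":7,"ax":0,"ay":0,"az":8,"claw":0.6},
    {"tx":25,"ty":40,"tz":7,"ax":0,"ay":0,"az":8,"claw":0.6},
    {"tx":25,"ty":40,"tz":7,"ax":0,"ay":0,"az":8,"claw":0.6},
    {"tx":25,"ty":40,"tz":7,"ax":0,"ay":0,"az":8,"claw":0.6},
  ],
  newtons=30,
)

```text
time_s: 1.25
tcp_pos: [0.4249, -0.2831, 0.3092]
eef_rot: [-179.9, -0.0, -90.5]
contact_force: [1.5, 0.1, 0.6]
gripper_width: 0.0701
```

>>> step_arm(
  increments=[
    {"tx":0,"ty":40,"tz":0,"ax":0,"ay":0,"az":6,"claw":0.6},
    {"tx":0,"ty":40,"tz":0,"ax":0,"ay":0,"az":6,"claw":0.6},
    {"tx":0,"ty":40,"tz":0,"ax":0,"ay":0,"az":6,"claw":0.6},
    {"tx":0,"ty":40,"tz":0,"ax":0,"ay":0,"az":6,"claw":0.6},
    {"tx":0,"ty":40,"tz":0,"ax":0,"ay":0,"az":6,"claw":0.6},
    {"tx":0,"ty":40,"tz":0,"ax":0,"ay":0,"az":6,"claw":0.6},
    {"tx":0,"ty":40,"tz":0,"ax":0,"ay":0,"az":6,"claw":0.6},
    {"tx":-10,"ty":40,"tz":0,"ax":0,"ay":0,"az":6,"claw":0.6},
    {"tx":-10,"ty":40,"tz":0,"ax":0,"ay":0,"az":6,"claw":0.6},
    {"tx":-10,"ty":40,"tz":0,"ax":0,"ay":0,"az":6,"claw":0.6},
    {"tx":-10,"ty":40,"tz":0,"ax":0,"ay":0,"az":6,"claw":0.6},
    {"tx":-5,"ty":40,"tz":0,"ax":0,"ay":0,"az":6,"claw":0.6},
  ],
)

```text
time_s: 2.45
tcp_pos: [0.3783, 0.1966, 0.3091]
eef_rot: [-179.9, -0.0, -18.5]
contact_force: [1.1, -0.3, 0.1]
gripper_width: 0.0703
```

>>> step_arm(
  increments=[
    {"tx":0,"ty":28,"tz":0,"ax":-2.1,"ay":-7,"az":0.5,"claw":0.6},
    {"tx":0,"ty":28,"tz":0,"ax":-2.1,"ay":-7,"az":0.5,"claw":0.6},
    {"tx":0,"ty":26,"tz":0,"ax":-2.1,"ay":-7,"az":0.5,"claw":0.6},
    {"tx":0,"ty":0,"tz":-40,"ax":0,"ay":0,"az":0,"claw":0.6},
    {"tx":0,"ty":0,"tz":-40,"ax":0,"ay":0,"az":0,"claw":0.6},
    {"tx":0,"ty":0,"tz":-40,"ax":0,"ay":0,"az":0,"claw":0.6},
    {"tx":0,"ty":0,"tz":-40,"ax":0,"ay":0,"az":0,"claw":0.6},
    {"tx":0,"ty":0,"tz":-40,"ax":0,"ay":0,"az":0,"claw":0.6},
    {"tx":0,"ty":0,"tz":-39,"ax":0,"ay":0,"az":0,"claw":0.6},
    {"tx":0,"ty":0,"tz":0,"ax":0,"ay":0,"az":0,"claw":0.6},
    {"tx":0,"ty":0,"tz":0,"ax":0,"ay":0,"az":0,"claw":0.6},
  ],
)

```text
time_s: 3.55
tcp_pos: [0.3856, 0.2873, 0.082]
eef_rot: [179.3, -21.1, -17.4]
contact_force: [0.2, -0.5, -0.1]
gripper_width: 0.0701
```

```bash
python3 - <<'E'
from h import *
from scipy.spatial.transform import Rotation as Ro
s=r.get_state(); print(s['tcp_pos'],s['eef_rot'],s['joints'].round(1),s['contact_force'])
M=Ro.from_euler('xyz',s['eef_rot'],degrees=True).as_matrix(); print(M.round(3), np.degrees(np.arctan2(M[1,1],M[0,1])))
E
```

```text
[0.38556918 0.28725153 0.08199713] [179.32207094 -21.05513409 -17.41039072] [ 69.9   9.2 -58.2  45.5 -30.3 -38.7] [ 0.2217849  -0.54202084 -0.05938276]
[[ 0.89  -0.303  0.339]
 [-0.279 -0.953 -0.119]
 [ 0.359  0.011 -0.933]] -107.65395757349779
```

J3 hit its limit at −58.2°, so the 22° lean isn't fully reachable. I'll cut the lean to about 14° and grip nearer the block's robot side.

>>> step_arm(
  increments=[
    {"tx":0,"ty":0,"tz":10,"ax":1.2,"ay":3.8,"az":0.3,"claw":0.6},
    {"tx":0,"ty":0,"tz":0,"ax":1.1,"ay":3.7,"az":0.3,"claw":0.6},
    {"tx":-11,"ty":-7,"tz":0,"ax":0,"ay":0,"az":0,"claw":0.6},
    {"tx":0,"ty":0,"tz":-15,"ax":0,"ay":0,"az":0,"claw":0.6},
    {"tx":0,"ty":0,"tz":-15,"ax":0,"ay":0,"az":0,"claw":0.6},
    {"tx":0,"ty":0,"tz":0,"ax":0,"ay":0,"az":0,"claw":0.6},
  ],
)

```text
time_s: 4.15
tcp_pos: [0.3735, 0.2795, 0.0621]
eef_rot: [179.4, -13.2, -16.8]
contact_force: [-0.1, 0.7, -0.4]
gripper_width: 0.0699
```

```bash
cat > st.py <<'E'
from h import *
from scipy.spatial.transform import Rotation as Ro
s=r.get_state(); print(s['time_s'],(s['tcp_pos']*1000).round(1),s['eef_rot'].round(1),s['joints'].round(1),s['contact_force'].round(1),s['gripper_width'])
M=Ro.from_euler('xyz',s['eef_rot'],degrees=True).as_matrix(); print('z',M[:,2].round(3),'ydir', np.degrees(np.arctan2(M[1,1],M[0,1])).round(2),'y tilt',M[2,1].round(3))
E
python3 st.py
```

```text
4.15 [373.5 279.5  62.1] [179.4 -13.2 -16.8] [ 69.2  10.5 -54.1  29.  -28.2 -22. ] [-0.1  0.7 -0.4] 0.0699459633203461
z [ 0.216 -0.077 -0.973] ydir -106.94 y tilt 0.011
```

>>> step_arm(
  increments=[
    {"tx":0.5,"ty":0,"tz":-19,"ax":0,"ay":0,"az":0,"claw":0.6},
    {"tx":0.5,"ty":0,"tz":-19,"ax":0,"ay":0,"az":0,"claw":0.6},
    {"tx":0,"ty":0,"tz":0,"ax":0,"ay":0,"az":0,"claw":0.6},
    {"tx":0,"ty":0,"tz":0,"ax":0,"ay":0,"az":0,"claw":0.6},
  ],
)

```text
time_s: 4.55
tcp_pos: [0.3761, 0.281, 0.0264]
eef_rot: [179.3, -13.1, -16.8]
contact_force: [0.1, -0.4, -0.1]
gripper_width: 0.0704
```

```bash
python3 - <<'E'
exec(open('st.py').read())
c=cap('scene'); cv2.imwrite('pics/p1.png',cv2.resize(c['image'][200:380,170:410],None,fx=3,fy=3))
E
```

```text
4.55 [376.1 281.   26.4] [179.3 -13.1 -16.8] [ 66.1  14.3 -58.2  39.3 -21.  -30.3] [ 0.1 -0.4 -0.1] 0.07038071774009615
z [ 0.214 -0.078 -0.974] ydir -106.99 y tilt 0.012
```

View pics/p1.png

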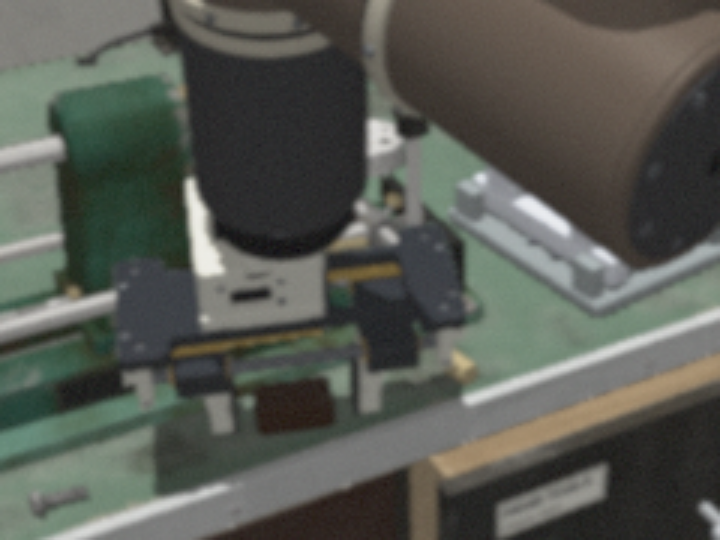

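The block lies between the two fingers at crop (293,405), and the fingers clear the lathe. I close here.

>>> step_arm(
  increments=[
    {"tx":0,"ty":0,"tz":0,"ax":0,"ay":0,"az":0,"claw":-1},
    {"tx":0,"ty":0,"tz":0,"ax":0,"ay":0,"az":0,"claw":-1},
    {"tx":0,"ty":0,"tz":0,"ax":0,"ay":0,"az":0,"claw":-1},
    {"tx":0,"ty":0,"tz":0,"ax":0,"ay":0,"az":0,"claw":-1},
    {"tx":0,"ty":0,"tz":0,"ax":0,"ay":0,"az":0,"claw":-1},
    {"tx":0,"ty":0,"tz":0,"ax":0,"ay":0,"az":0,"claw":-1},
  ],
  newtons=30,
)

```text
time_s: 5.2
tcp_pos: [0.3761, 0.2822, 0.026]
eef_rot: [179.4, -13.1, -16.8]
contact_force: [-4.3, -0.7, 8.0]
gripper_width: 0.0479
```

```bash
python3 st.py
```

```text
5.2 [376.1 282.2  26. ] [179.4 -13.1 -16.8] [ 66.1  14.4 -58.2  39.4 -20.9 -30.4] [-4.3 -0.7  8. ] 0.04794605399304681
z [ 0.214 -0.076 -0.974] ydir -106.94 y tilt 0.011
```

>>> step_arm(
  increments=[
    {"tx":0,"ty":0,"tz":10,"ax":0,"ay":0,"az":0,"claw":-1},
    {"tx":0,"ty":0,"tz":20,"ax":0,"ay":0,"az":0,"claw":-1},
    {"tx":0,"ty":0,"tz":30,"ax":0,"ay":0,"az":0,"claw":-1},
    {"tx":0,"ty":0,"tz":35,"ax":0,"ay":0,"az":0,"claw":-1},
    {"tx":0,"ty":0,"tz":35,"ax":0,"ay":0,"az":0,"claw":-1},
    {"tx":0,"ty":0,"tz":35,"ax":0,"ay":0,"az":0,"claw":-1},
    {"tx":0,"ty":0,"tz":35,"ax":0,"ay":0,"az":0,"claw":-1},
    {"tx":0,"ty":0,"tz":35,"ax":0,"ay":0,"az":0,"claw":-1},
    {"tx":0,"ty":0,"tz":35,"ax":0,"ay":0,"az":0,"claw":-1},
    {"tx":0,"ty":0,"tz":30,"ax":0,"ay":0,"az":0,"claw":-1},
  ],
)

```text
time_s: 6.2
tcp_pos: [0.3759, 0.2819, 0.3275]
eef_rot: [179.4, -13.1, -16.8]
contact_force: [0.4, 0.4, -0.8]
gripper_width: 0.0481
```

```bash
python3 st.py
```

```text
6.2 [375.9 281.9 327.5] [179.4 -13.1 -16.8] [ 71.6  -6.  -26.6  13.9 -70.2  -3.3] [ 0.4  0.4 -0.8] 0.04813927925663042
z [ 0.213 -0.075 -0.974] ydir -106.95 y tilt 0.01
```

>>> step_arm(
  increments=[
    {"tx":12.5,"ty":-27,"tz":0,"ax":0,"ay":0,"az":-5.5,"claw":-1},
    {"tx":12.5,"ty":-27,"tz":0,"ax":0,"ay":0,"az":-5.5,"claw":-1},
    {"tx":12.5,"ty":-27,"tz":0,"ax":0,"ay":0,"az":-5.5,"claw":-1},
    {"tx":12.5,"ty":-27,"tz":0,"ax":0,"ay":0,"az":-5.5,"claw":-1},
    {"tx":12.5,"ty":-27,"tz":0,"ax":0,"ay":0,"az":-5.5,"claw":-1},
    {"tx":12.5,"ty":-27,"tz":0,"ax":0,"ay":0,"az":-5.5,"claw":-1},
    {"tx":12.5,"ty":-27,"tz":0,"ax":0,"ay":0,"az":-5.5,"claw":-1},
    {"tx":12.5,"ty":-27,"tz":0,"ax":0,"ay":0,"az":-5.5,"claw":-1},
    {"tx":12.5,"ty":-27,"tz":0,"ax":0,"ay":0,"az":-5.5,"claw":-1},
    {"tx":12.5,"ty":-27,"tz":0,"ax":0,"ay":0,"az":-5.5,"claw":-1},
    {"tx":12.5,"ty":-27,"tz":0,"ax":0,"ay":0,"az":-5.2,"claw":-1},
    {"tx":12.5,"ty":-25,"tz":0,"ax":0,"ay":0,"az":-5,"claw":-1},
  ],
)

```text
time_s: 7.4
tcp_pos: [0.5261, -0.0411, 0.3253]
eef_rot: [179.3, -13.1, -82.2]
contact_force: [0.5, 0.8, -0.0]
gripper_width: 0.0481
```

>>> step_arm(
  increments=[
    {"tx":0,"ty":0,"tz":-30,"ax":0,"ay":0,"az":0,"claw":-1},
    {"tx":0,"ty":0,"tz":-35,"ax":0,"ay":0,"az":0,"claw":-1},
    {"tx":0,"ty":0,"tz":-35,"ax":0,"ay":0,"az":0,"claw":-1},
    {"tx":0,"ty":0,"tz":-35,"ax":0,"ay":0,"az":0,"claw":-1},
    {"tx":0,"ty":0,"tz":-22,"ax":0,"ay":0,"az":0,"claw":-1},
    {"tx":0,"ty":0,"tz":0,"ax":0,"ay":0,"az":0,"claw":-1},
    {"tx":0,"ty":0,"tz":0,"ax":0,"ay":0,"az":0,"claw":-1},
  ],
)

```text
time_s: 8.1
tcp_pos: [0.5263, -0.0399, 0.1691]
eef_rot: [179.3, -13.1, -82.0]
contact_force: [0.5, 0.0, -0.1]
gripper_width: 0.0483
```

```bash
python3 - <<'E'
exec(open('st.py').read())
for n in('scene','top'):
    c=cap(n); u,v=proj(c,[.525,-.045,.12])[0].astype(int); print(n,u,v)
    k=c['image'][max(v-60,0):v+60,max(u-80,0):u+80]; cv2.imwrite(f'pics/p2{n}.png',k)
a=[cv2.resize(cv2.imread(f'pics/p2{n}.png'),(400,300),interpolation=cv2.INTER_CUBIC) for n in('scene','top')]
cv2.imwrite('pics/p2.png',np.hstack(a))
E
```

```text
8.1 [526.3 -39.9 169.1] [179.3 -13.1 -82. ] [ 25.4  10.3 -31.6  15.3 -53.7 -27.1] [ 0.5  0.  -0.1] 0.048327526801877733
z [ 0.02  -0.226 -0.974] ydir -172.14 y tilt 0.012
scene 372 218
top 376 236
```

View pics/p2.png

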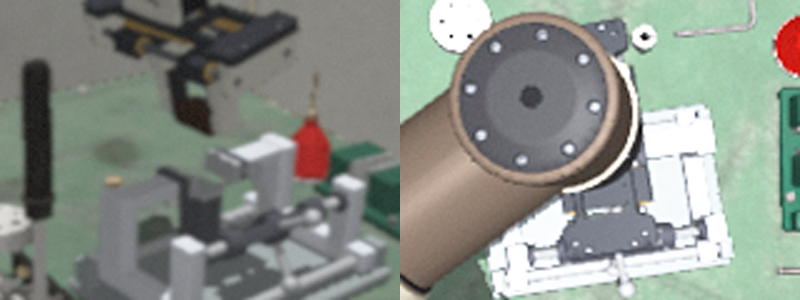

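The block hangs over the seat in the scene crop (about (195,110)). I compare the block, seat and jaws in the one scene camera.

```bash
cat > fx.py <<'E'
from h import *
o=np.array([482.7,-57.3]);a=np.radians(7.85);RF=np.array([[np.cos(a),-np.sin(a)],[np.sin(a),np.cos(a)]])
def tofix(P): return np.c_[(P[:,:2]*1000-o)@RF,P[:,2]*1000]
E
python3 - <<'E'
from fx import *
c=cap('scene'); P=cloud(c); hsv=cv2.cvtColor(c['image'],cv2.COLOR_BGR2HSV)
k=((hsv[...,0]<15)|(hsv[...,0]>172))&(hsv[...,1]>60)&(hsv[...,2]<120)
F=tofix(P.reshape(-1,3)); k=k.ravel()&(np.abs(F[:,0]-45)<40)&(np.abs(F[:,1])<40)&(F[:,2]>130)&(F[:,2]<180)
w=F[k]; print('wax',len(w),np.percentile(w,[3,50,97],axis=0).round(1))
g=(np.abs(F[:,2]-106)<4)&(np.abs(F[:,0]-45)<22)&(np.abs(F[:,1])<70)
print('jaw tops y',np.histogram(F[g][:,1],bins=np.arange(-70,71,5)), np.percentile(F[g][:,0],[3,97]))
g=(np.abs(F[:,2]-85)<3)&(np.abs(F[:,0]-45)<30)&(np.abs(F[:,1])<20); print('seat',g.sum(),np.percentile(F[g],[3,50,97],axis=0).round(1))
E
```

```text
wax 84 [[ 26.6   6.7 152.9]
 [ 46.4  21.  162.3]
 [ 64.7  24.4 167.4]]
jaw tops y (array([ 4, 13, 11, 10,  5,  7,  4, 13, 17, 20, 27,  5,  0,  0,  0,  0,  0,
        0,  0, 11, 15, 15, 30, 19, 10, 11,  8, 14]), array([-70, -65, -60, -55, -50, -45, -40, -35, -30, -25, -20, -15, -10,
        -5,   0,   5,  10,  15,  20,  25,  30,  35,  40,  45,  50,  55,
        60,  65,  70])) [27.05041147 60.26109321]
seat 62 [[26.9 -9.9 82.8]
 [36.4  1.7 84.9]
 [61.  16.6 86.8]]
```

```bash
python3 - <<'E'
from fx import *
W=[]
for i in range(3):
    c=cap('scene'); P=cloud(c); hsv=cv2.cvtColor(c['image'],cv2.COLOR_BGR2HSV)
    k=((hsv[...,0]<15)|(hsv[...,0]>172))&(hsv[...,1]>60)&(hsv[...,2]<120)
    F=tofix(P.reshape(-1,3)); k=k.ravel()&(np.abs(F[:,0]-45)<40)&(np.abs(F[:,1])<40)&(F[:,2]>130)&(F[:,2]<180)
    W.append(F[k])
m=np.zeros((480,640),np.uint8); m.ravel()[k]=255; v,u=np.nonzero(m); print('bbox',u.min(),u.max(),v.min(),v.max())
w=np.vstack(W)
for z in range(140,172,4):
    q=w[(w[:,2]>=z)&(w[:,2]<z+4)]
    if len(q): print(z,len(q),'y med',np.median(q[:,1]).round(1),'x',q[:,0].min().round(1),q[:,0].max().round(1))
for n,p in(('bottom',[[0,0,0]]),):
    pass
def w2(fx,fy,z): 
    p=o+RF@[fx,fy]; return [p[0]/1000,p[1]/1000,z/1000]
print('expected +y face corners px',proj(c,[w2(21,17.5,143),w2(69,17.5,143),w2(21,17.5,165),w2(69,17.5,165)]).round(1))
x0,y0=345,175
cv2.imwrite('pics/p3.png',cv2.resize(c['image'][y0:y0+70,x0:x0+70],None,fx=8,fy=8,interpolation=cv2.INTER_CUBIC))
E
```

```text
bbox 362 375 198 209
148 1 y med 21.9 x 56.5 56.5
152 40 y med 21.7 x 20.0 60.2
156 51 y med 21.9 x 25.0 64.4
160 56 y med 21.7 x 22.2 65.8
164 109 y med 17.7 x 23.5 64.8
expected +y face corners px [[376.1 213.2]
 [361.6 206.5]
 [376.6 203.9]
 [362.  197.4]]
```

View pics/p3.png

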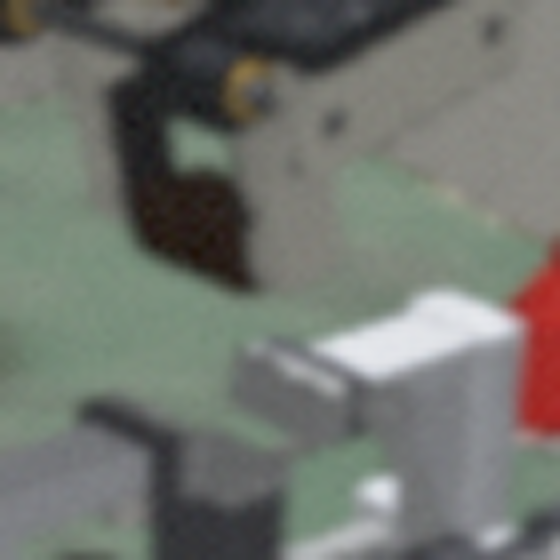

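The block hangs level. Its +y face is at fixture y ≈ 21.8, so its centre is at about 6.8, while the seat and jaw middle is at about 3.3. I shift −3.5 mm and descend.

>>> step_arm(
  increments=[
    {"tx":0.5,"ty":-3.5,"tz":-10,"ax":0,"ay":0,"az":0,"claw":-1},
    {"tx":0,"ty":0,"tz":-15,"ax":0,"ay":0,"az":0,"claw":-1},
    {"tx":0,"ty":0,"tz":-15,"ax":0,"ay":0,"az":0,"claw":-1},
    {"tx":0,"ty":0,"tz":-11,"ax":0,"ay":0,"az":0,"claw":-1},
    {"tx":0,"ty":0,"tz":0,"ax":0,"ay":0,"az":0,"claw":-1},
    {"tx":0,"ty":0,"tz":-2,"ax":0,"ay":0,"az":0,"claw":-1},
    {"tx":0,"ty":0,"tz":-2,"ax":0,"ay":0,"az":0,"claw":-1},
    {"tx":0,"ty":0,"tz":0,"ax":0,"ay":0,"az":0,"claw":-1},
  ],
)

```text
time_s: 9.2
tcp_pos: [0.5268, -0.0433, 0.1139]
eef_rot: [179.4, -13.1, -82.0]
contact_force: [0.1, 1.0, -0.6]
gripper_width: 0.0483
```

>>> step_arm(
  increments=[
    {"tx":0,"ty":0,"tz":-1.5,"ax":0,"ay":0,"az":0,"claw":-1},
    {"tx":0,"ty":0,"tz":-1,"ax":0,"ay":0,"az":0,"claw":-1},
    {"tx":0,"ty":0,"tz":0,"ax":0,"ay":0,"az":0,"claw":-1},
  ],
)

```text
time_s: 9.5
tcp_pos: [0.5266, -0.0434, 0.1112]
eef_rot: [179.4, -13.1, -82.0]
contact_force: [0.1, -0.5, 0.1]
gripper_width: 0.0483
```

>>> step_arm(
  increments=[
    {"tx":0,"ty":0,"tz":-1,"ax":0,"ay":0,"az":0,"claw":-1},
    {"tx":0,"ty":0,"tz":0,"ax":0,"ay":0,"az":0,"claw":-1},
  ],
)

```text
time_s: 9.7
tcp_pos: [0.5267, -0.0434, 0.111]
eef_rot: [179.4, -13.1, -82.0]
contact_force: [-3.5, 2.6, 7.3]
gripper_width: 0.0483
```

The block has touched down, with a 7 N reading at z = 111 as predicted. I open to about 60 mm and withdraw straight up.

>>> step_arm(
  increments=[
    {"tx":0,"ty":0,"tz":0.5,"ax":0,"ay":0,"az":0,"claw":0.3},
    {"tx":0,"ty":0,"tz":0,"ax":0,"ay":0,"az":0,"claw":0.3},
    {"tx":0,"ty":0,"tz":0,"ax":0,"ay":0,"az":0,"claw":0.3},
    {"tx":0,"ty":0,"tz":0,"ax":0,"ay":0,"az":0,"claw":0.3},
    {"tx":0,"ty":0,"tz":10,"ax":0,"ay":0,"az":0,"claw":0.3},
    {"tx":0,"ty":0,"tz":20,"ax":0,"ay":0,"az":0,"claw":0.3},
    {"tx":0,"ty":0,"tz":30,"ax":0,"ay":0,"az":0,"claw":0.3},
    {"tx":0,"ty":0,"tz":30,"ax":0,"ay":0,"az":0,"claw":0.3},
    {"tx":-20,"ty":0,"tz":30,"ax":0,"ay":0,"az":0,"claw":0.3},
    {"tx":-40,"ty":0,"tz":15,"ax":0,"ay":0,"az":0,"claw":-1},
    {"tx":-40,"ty":0,"tz":15,"ax":0,"ay":0,"az":0,"claw":-1},
    {"tx":-40,"ty":0,"tz":0,"ax":0,"ay":0,"az":0,"claw":-1},
  ],
)

```text
time_s: 10.9
tcp_pos: [0.3862, -0.0433, 0.2628]
eef_rot: [179.5, -13.0, -82.1]
contact_force: [-0.1, 1.4, 1.0]
gripper_width: 0.038
```

```bash
python3 - <<'E'
exec(open('st.py').read())
from fx import *
for n in('scene','top'):
    c=cap(n); u,v=proj(c,[.50,-.05,.1])[0].astype(int); print(n,u,v)
    cv2.imwrite(f'pics/p4{n}.png',cv2.resize(c['image'][v-45:v+45,u-60:u+60],(400,300),interpolation=cv2.INTER_CUBIC))
    P=cloud(c);F=tofix(P.reshape(-1,3)); hsv=cv2.cvtColor(c['image'],cv2.COLOR_BGR2HSV)
    k=((hsv[...,0]<18)|(hsv[...,0]>170))&(hsv[...,1]>60)&(hsv[...,2]<140)
    k=k.ravel()&(np.abs(F[:,0]-45)<40)&(np.abs(F[:,1])<30)&(F[:,2]>80)&(F[:,2]<125)
    t=k&(F[:,2]>103); print(n,k.sum(),np.percentile(F[k],[3,50,97],axis=0).round(1) if k.sum() else'')
    if t.sum()>10: print(cv2.minAreaRect(F[t][:,:2].astype(np.float32)), np.median(F[t][:,2]))
cv2.imwrite('pics/p4.png',np.hstack([cv2.imread(f'pics/p4{n}.png') for n in('scene','top')]))
E
```

```text
10.9 [386.2 -43.3 262.8] [179.5 -13.  -82.1] [ 35.2  -9.5 -37.2  12.1 -69.2 -32.3] [-0.1  1.4  1. ] 0.03800350356221939
z [ 0.023 -0.224 -0.974] ydir -172.18 y tilt 0.008
scene 380 229
scene 145 [[ 20.9  -4.9  92.6]
 [ 28.6   8.4 106.2]
 [ 58.8  18.3 108.7]]
((40.94202423095703, 6.385931491851807), (42.564918518066406, 24.088441848754883), 0.4362753629684448) 107.160910222767
top 378 247
top 234 [[ 24.2 -10.9 102.3]
 [ 45.8   3.3 106.4]
 [ 66.6  16.9 109.6]]
((45.35111999511719, 2.455019950866699), (46.12555694580078, 29.917999267578125), 0.0630708560347557) 106.61347064144977
```

View pics/p4.png

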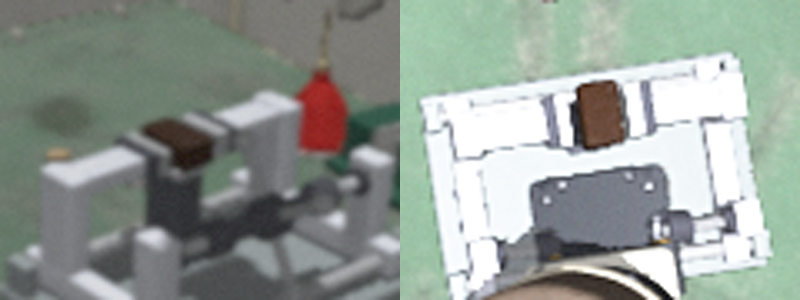

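The wax lies at fixture (45.4, 2.5) mm with its yaw within 0.1°, well inside tolerance. The balls sit at about +30° and −60° from vertical. I'll push with closed fingers leaning 15° away from the robot, and work out that rotation now.

```bash
python3 - <<'E'
from fx import *
from scipy.spatial.transform import Rotation as Ro
s=r.get_state(); M=Ro.from_euler('xyz',s['eef_rot'],degrees=True)
p=np.radians(15); f=np.array([*RF[:,0],0]); fy=np.array([*RF[:,1],0])
z=-np.sin(p)*f-np.cos(p)*np.array([0,0,1])
for y in(fy,-fy):
    T=Ro.from_matrix(np.c_[np.cross(y,z),y,z]); print(T.as_euler('xyz',degrees=True).round(1),(T*M.inv()).as_rotvec(degrees=True).round(2))
E
```

```text
[ 180.   -15.  -172.2] [ -2.16   0.95 -90.  ]
[180.   15.    7.8] [19.12 24.36 87.91]
```

>>> step_arm(
  increments=[
    {"tx":4.3,"ty":-1.5,"tz":-2,"ax":1.6,"ay":2.03,"az":7.33,"claw":-1},
    {"tx":4.3,"ty":-1.5,"tz":-2,"ax":1.6,"ay":2.03,"az":7.33,"claw":-1},
    {"tx":4.3,"ty":-1.5,"tz":-2,"ax":1.6,"ay":2.03,"az":7.33,"claw":-1},
    {"tx":4.3,"ty":-1.5,"tz":-2,"ax":1.6,"ay":2.03,"az":7.33,"claw":-1},
    {"tx":4.3,"ty":-1.5,"tz":-2,"ax":1.6,"ay":2.03,"az":7.33,"claw":-1},
    {"tx":4.3,"ty":-1.5,"tz":-2,"ax":1.6,"ay":2.03,"az":7.33,"claw":-1},
    {"tx":4.3,"ty":-1.5,"tz":-2,"ax":1.6,"ay":2.03,"az":7.33,"claw":-1},
    {"tx":4.3,"ty":-1.5,"tz":-2,"ax":1.6,"ay":2.03,"az":7.33,"claw":-1},
    {"tx":4.3,"ty":-1.5,"tz":-2,"ax":1.6,"ay":2.03,"az":7.33,"claw":-1},
    {"tx":4.3,"ty":-1.5,"tz":-2,"ax":1.6,"ay":2.03,"az":7.33,"claw":-1},
    {"tx":4.3,"ty":-1.5,"tz":-2,"ax":1.6,"ay":2.03,"az":7.33,"claw":-1},
    {"tx":4.3,"ty":-1.5,"tz":-2,"ax":1.6,"ay":2.03,"az":7.33,"claw":-1},
  ],
)

```text
time_s: 12.2
tcp_pos: [0.4388, -0.0615, 0.237]
eef_rot: [-180.0, 14.9, 8.2]
contact_force: [-0.4, -0.7, 0.0]
gripper_width: 0.0005
```

```bash
cat >> st.py <<'E'
def hub():
    s=r.get_state(); p=s['tcp_pos']*1000; d=p[:2]-[437.8,-61.1]; c,n=.9906,.1366
    F=s['contact_force']; return 'X %.1f Y %.1f Z %.1f  Ff %.1f Fz %.1f'%(c*d[0]+n*d[1],-n*d[0]+c*d[1],p[2]-78,c*F[0]+n*F[1],F[2])
print(hub())
E
python3 st.py
```

```text
12.2 [438.8 -61.5 237. ] [-180.    14.9    8.2] [ 15.9   8.  -18.2  -2.  -78.6  83. ] [-0.4 -0.7  0. ] 0.0004798284775511686
z [-0.255 -0.036 -0.966] ydir -81.77 y tilt -0.001
X 0.9 Y -0.6 Z 159.0  Ff -0.5 Fz 0.0
```

>>> step_arm(
  increments=[
    {"tx":0,"ty":0,"tz":-40,"ax":0,"ay":0,"az":0,"claw":-1},
    {"tx":0,"ty":0,"tz":-40,"ax":0,"ay":0,"az":0,"claw":-1},
    {"tx":0,"ty":0,"tz":-16,"ax":0,"ay":0,"az":0,"claw":-1},
    {"tx":6,"ty":0.8,"tz":0,"ax":0,"ay":0,"az":0,"claw":-1},
    {"tx":6,"ty":0.8,"tz":0,"ax":0,"ay":0,"az":0,"claw":-1},
    {"tx":5,"ty":0.7,"tz":-4,"ax":0,"ay":0,"az":0,"claw":-1},
    {"tx":5,"ty":0.7,"tz":-4,"ax":0,"ay":0,"az":0,"claw":-1},
  ],
)

```text
time_s: 12.9
tcp_pos: [0.4611, -0.0583, 0.1337]
eef_rot: [179.9, 14.8, 7.9]
contact_force: [-3.7, -0.3, 5.0]
gripper_width: -0.0
```

```bash
python3 st.py
```

```text
12.9 [461.1 -58.3 133.7] [179.9  14.8   7.9] [ 15.6  15.8 -23.2  -2.1 -65.7  83.5] [-3.7 -0.3  5. ] -1.902183941642166e-05
z [-0.253 -0.036 -0.967] ydir -82.06 y tilt 0.001
X 23.4 Y -0.4 Z 55.7  Ff -3.7 Fz 5.0
```

>>> step_arm(
  increments=[
    {"tx":4,"ty":0.6,"tz":-5.4,"ax":0,"ay":0,"az":0,"claw":-1},
    {"tx":4,"ty":0.6,"tz":-5.4,"ax":0,"ay":0,"az":0,"claw":-1},
    {"tx":0,"ty":0,"tz":0,"ax":0,"ay":0,"az":0,"claw":-1},
  ],
)

```text
time_s: 13.2
tcp_pos: [0.4696, -0.057, 0.1221]
eef_rot: [179.9, 14.8, 7.9]
contact_force: [-0.7, -0.2, 3.2]
gripper_width: 0.0003
```

```bash
python3 - <<'E'
exec(open('st.py').read())
from fx import *
for n in('scene','top'):
    c=cap(n); u,v=proj(c,[.45,-.06,.11])[0].astype(int)
    cv2.imwrite(f'pics/p5{n}.png',cv2.resize(c['image'][v-45:v+45,u-60:u+60],(400,300),interpolation=cv2.INTER_CUBIC))
cv2.imwrite('pics/p5.png',np.hstack([cv2.imread(f'pics/p5{n}.png') for n in('scene','top')]))
E
```

```text
13.2 [469.6 -57.  122.1] [179.9  14.8   7.9] [ 15.5  17.2 -22.9  -2.  -64.5  83.6] [-0.7 -0.2  3.2] 0.0002980762512732397
z [-0.253 -0.037 -0.967] ydir -82.04 y tilt 0.001
X 32.1 Y -0.3 Z 44.1  Ff -0.7 Fz 3.2
```

View pics/p5.png

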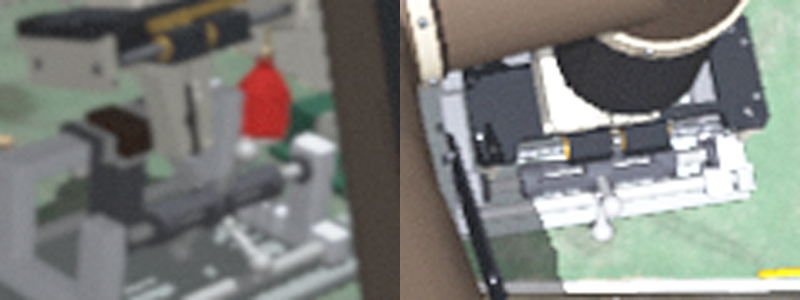

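The push works at about 6 N, and the next ball has come up on the robot side (scene crop (248,148)). I lift, back off and set the finger behind the next ball.

>>> step_arm(
  increments=[
    {"tx":-4,"ty":-0.5,"tz":20,"ax":0,"ay":0,"az":0,"claw":-1},
    {"tx":0,"ty":0,"tz":40,"ax":0,"ay":0,"az":0,"claw":-1},
    {"tx":-27,"ty":-3.8,"tz":0,"ax":0,"ay":0,"az":0,"claw":-1},
    {"tx":-28,"ty":-3.8,"tz":0,"ax":0,"ay":0,"az":0,"claw":-1},
    {"tx":-28,"ty":-3.8,"tz":0,"ax":0,"ay":0,"az":0,"claw":-1},
    {"tx":0,"ty":0,"tz":0,"ax":0,"ay":0,"az":0,"claw":-1},
  ],
)

```text
time_s: 13.9
tcp_pos: [0.3785, -0.0693, 0.1823]
eef_rot: [180.0, 14.8, 7.9]
contact_force: [0.0, 0.1, 0.2]
gripper_width: 0.0006
```

```bash
cat > balls.py <<'E'
exec(open('st.py').read())
from fx import *
for n in('scene','top'):
    P=cloud(cap(n)).reshape(-1,3); F=tofix(P)-[-45,0,78]
    k=(np.abs(F[:,1]-2.5)<10)&(np.hypot(F[:,0],F[:,2])>42)&(np.hypot(F[:,0],F[:,2])<64)&(F[:,2]>0)
    q=F[k]; th=np.degrees(np.arctan2(q[:,0],q[:,2])); h,e=np.histogram(th,bins=np.arange(-90,91,5)); print(n,[(int(a),int(b)) for a,b in zip(e,h) if b>1])
E
python3 balls.py
```

```text
13.9 [378.5 -69.3 182.3] [180.   14.8   7.9] [ 17.    5.2 -29.2  -2.5 -70.3  82. ] [0.  0.1 0.2] 0.0006433638449872114
z [-0.254 -0.035 -0.967] ydir -82.1 y tilt 0.0
X -59.9 Y -0.1 Z 104.3  Ff 0.1 Fz 0.2
scene [(-40, 4), (-35, 21), (-30, 15), (-25, 9), (50, 10), (55, 22), (60, 8), (65, 2)]
top []
```

>>> step_arm(
  increments=[
    {"tx":0,"ty":0,"tz":-22,"ax":0,"ay":0,"az":0,"claw":-1},
    {"tx":0,"ty":0,"tz":-22,"ax":0,"ay":0,"az":0,"claw":-1},
    {"tx":9,"ty":1.2,"tz":0,"ax":0,"ay":0,"az":0,"claw":-1},
    {"tx":9,"ty":1.2,"tz":0,"ax":0,"ay":0,"az":0,"claw":-1},
    {"tx":7.5,"ty":1,"tz":4,"ax":0,"ay":0,"az":0,"claw":-1},
    {"tx":7.5,"ty":1,"tz":4,"ax":0,"ay":0,"az":0,"claw":-1},
    {"tx":6.7,"ty":0.9,"tz":1,"ax":0,"ay":0,"az":0,"claw":-1},
    {"tx":6.7,"ty":0.9,"tz":1,"ax":0,"ay":0,"az":0,"claw":-1},
  ],
)

```text
time_s: 14.8
tcp_pos: [0.428, -0.0628, 0.149]
eef_rot: [179.9, 15.0, 7.9]
contact_force: [-6.7, 1.4, 4.4]
gripper_width: 0.0006
```

>>> step_arm(
  increments=[
    {"tx":6.7,"ty":0.9,"tz":-1,"ax":0,"ay":0,"az":0,"claw":-1},
    {"tx":6.7,"ty":0.9,"tz":-1,"ax":0,"ay":0,"az":0,"claw":-1},
    {"tx":6.2,"ty":0.8,"tz":-2.5,"ax":0,"ay":0,"az":0,"claw":-1},
    {"tx":6.2,"ty":0.8,"tz":-2.5,"ax":0,"ay":0,"az":0,"claw":-1},
  ],
)

```text
time_s: 15.2
tcp_pos: [0.4548, -0.0594, 0.1421]
eef_rot: [179.9, 14.8, 7.9]
contact_force: [-3.4, 0.9, 4.3]
gripper_width: 0.0004
```

```bash
python3 balls.py
```

```text
15.2 [454.8 -59.4 142.1] [179.9  14.8   7.9] [ 15.7  14.7 -23.4  -2.1 -66.6  83.3] [-3.4  0.9  4.3] 0.0004178677419109232
z [-0.254 -0.037 -0.967] ydir -82.05 y tilt 0.002
X 17.0 Y -0.6 Z 64.1  Ff -3.2 Fz 4.3
scene [(-65, 6), (-60, 15), (-55, 17), (-50, 7), (0, 21), (5, 25), (25, 2), (30, 5), (35, 5)]
top [(-60, 3), (-55, 24), (-50, 11)]
```

>>> step_arm(
  increments=[
    {"tx":4,"ty":0.5,"tz":-4,"ax":0,"ay":0,"az":0,"claw":-1},
    {"tx":4,"ty":0.5,"tz":-5,"ax":0,"ay":0,"az":0,"claw":-1},
    {"tx":4,"ty":0.5,"tz":-5,"ax":0,"ay":0,"az":0,"claw":-1},
    {"tx":3,"ty":0.4,"tz":-5.5,"ax":0,"ay":0,"az":0,"claw":-1},
  ],
)

```text
time_s: 15.7
tcp_pos: [0.4698, -0.0574, 0.122]
eef_rot: [179.9, 14.8, 7.9]
contact_force: [-2.7, 1.0, 6.7]
gripper_width: 0.0005
```

```bash
python3 st.py
```

```text
15.7 [469.8 -57.4 122. ] [179.9  14.8   7.9] [ 15.4  17.3 -22.9  -2.  -64.5  83.6] [-2.7  1.   6.7] 0.0005330094691197464
z [-0.252 -0.037 -0.967] ydir -82.04 y tilt 0.001
X 32.2 Y -0.7 Z 44.0  Ff -2.5 Fz 6.7
```

>>> step_arm(
  increments=[
    {"tx":-4,"ty":-0.5,"tz":20,"ax":0,"ay":0,"az":0,"claw":-1},
    {"tx":0,"ty":0,"tz":40,"ax":0,"ay":0,"az":0,"claw":-1},
    {"tx":-28,"ty":-3.8,"tz":0,"ax":0,"ay":0,"az":0,"claw":-1},
    {"tx":-28,"ty":-3.8,"tz":0,"ax":0,"ay":0,"az":0,"claw":-1},
    {"tx":-28,"ty":-3.8,"tz":0,"ax":0,"ay":0,"az":0,"claw":-1},
    {"tx":0,"ty":0,"tz":0,"ax":0,"ay":0,"az":0,"claw":-1},
  ],
)

```text
time_s: 16.3
tcp_pos: [0.3785, -0.0697, 0.1818]
eef_rot: [180.0, 14.8, 7.9]
contact_force: [0.8, 0.5, 0.3]
gripper_width: 0.0004
```

```bash
cat > jaws.py <<'E'
from fx import *
for n in('scene','top'):
    c=cap(n); F=tofix(cloud(c).reshape(-1,3)); hsv=cv2.cvtColor(c['image'],cv2.COLOR_BGR2HSV).reshape(-1,3)
    b=((hsv[:,0]<18)|(hsv[:,0]>170))&(hsv[:,1]>60)&(hsv[:,2]<140)
    g=(F[:,2]>98)&(F[:,2]<112)&(np.abs(F[:,0]-45)<26)&(np.abs(F[:,1])<50)
    t=g&b; q=g&~b&(hsv[:,2]>110)&(hsv[:,1]<60)&(np.abs(F[:,0]-45)<17)
    print(n,'wax',t.sum(),cv2.minAreaRect(F[t][:,:2].astype(np.float32)) if t.sum()>8 else ''); h,e=np.histogram(F[q][:,1],bins=np.arange(-30,36,2)); print([(int(x),int(y)) for x,y in zip(e,h)])
E
python3 balls.py; python3 jaws.py
```

```text
16.3 [378.5 -69.7 181.8] [180.   14.8   7.9] [ 17.    5.2 -29.3  -2.4 -70.2  82. ] [0.8 0.5 0.3] 0.00041265777146761893
z [-0.253 -0.036 -0.967] ydir -82.09 y tilt 0.0
X -59.9 Y -0.4 Z 103.8  Ff 0.8 Fz 0.3
scene [(-40, 3), (-35, 15), (-30, 18), (-25, 8), (50, 8), (55, 22), (60, 11)]
top []
scene wax 92 ((40.719268798828125, 7.115642547607422), (42.93073654174805, 23.737228393554688), 0.33349767327308655)
[(-30, 0), (-28, 0), (-26, 1), (-24, 2), (-22, 2), (-20, 1), (-18, 3), (-16, 4), (-14, 0), (-12, 3), (-10, 1), (-8, 1), (-6, 0), (-4, 0), (-2, 0), (0, 0), (2, 0), (4, 0), (6, 0), (8, 0), (10, 0), (12, 0), (14, 0), (16, 2), (18, 1), (20, 2), (22, 2), (24, 4), (26, 2), (28, 4), (30, 3), (32, 3)]
top wax 34 ((64.7700424194336, 3.1095218658447266), (7.322991371154785, 26.727861404418945), 3.1126208305358887)
[(-30, 0), (-28, 0), (-26, 0), (-24, 0), (-22, 0), (-20, 0), (-18, 0), (-16, 0), (-14, 0), (-12, 0), (-10, 0), (-8, 0), (-6, 0), (-4, 0), (-2, 0), (0, 0), (2, 0), (4, 0), (6, 0), (8, 0), (10, 0), (12, 0), (14, 0), (16, 0), (18, 0), (20, 1), (22, 1), (24, 0), (26, 2), (28, 2), (30, 2), (32, 2)]
```

```bash
cat > tq.py <<'E'
from h import *
import sys
from scipy.optimize import brentq
def rd():
    s=r.get_state(); p=s['tcp_pos']*1000; d=p[:2]-[437.8,-61.1]; c,n=.9906,.1366
    X,Z=c*d[0]+n*d[1],p[2]-78; F=s['contact_force']; a,b=c*F[0]+n*F[1],F[2]
    f=np.array([np.cos(np.radians(14.8)),-np.sin(np.radians(14.8))])
    g=lambda t:(52*np.array([np.sin(t),np.cos(t)])-[X,Z])@f-17.5
    t=brentq(g,-1.2,1.25); return np.degrees(t),X,Z,a,b,(-52*np.cos(t)*a+52*np.sin(t)*b)/1000
R=[rd()]
for i in range(int(sys.argv[1]) if len(sys.argv)>1 else 3): optics.capture('scene'); R.append(rd())
R=np.array(R); print('now th %.1f X %.1f Z %.1f Ff %.1f Fz %.1f tq %.3f'%tuple(R[0])); print('rest tq',R[1:,5].round(3),'mean %.3f Ff %.1f Fz %.1f th %.2f'%(R[1:,5].mean(),R[1:,3].mean(),R[1:,4].mean(),R[-1,0]), r.get_state()['time_s'])
E
```

>>> step_arm(
  increments=[
    {"tx":0,"ty":0,"tz":-22,"ax":0,"ay":0,"az":0,"claw":-1},
    {"tx":0,"ty":0,"tz":-22,"ax":0,"ay":0,"az":0,"claw":-1},
    {"tx":9,"ty":1.2,"tz":0,"ax":0,"ay":0,"az":0,"claw":-1},
    {"tx":7,"ty":1,"tz":0,"ax":0,"ay":0,"az":0,"claw":-1},
    {"tx":4,"ty":0.6,"tz":2,"ax":0,"ay":0,"az":0,"claw":-1},
    {"tx":3,"ty":0.4,"tz":1.5,"ax":0,"ay":0,"az":0,"claw":-1},
  ],
)

```text
time_s: 17.1
tcp_pos: [0.4032, -0.0663, 0.1412]
eef_rot: [179.9, 15.0, 7.9]
contact_force: [-4.4, -0.3, -1.5]
gripper_width: 0.0003
```

```bash
python3 tq.py
```

```text
now th -23.8 X -35.0 Z 63.2 Ff -4.4 Fz -1.5 tq 0.243
rest tq [0.185 0.196 0.153] mean 0.178 Ff -3.6 Fz -0.3 th -23.37 17.25
```

>>> step_arm(
  increments=[
    {"tx":3,"ty":0.4,"tz":1.2,"ax":0,"ay":0,"az":0,"claw":-1},
    {"tx":3,"ty":0.4,"tz":1,"ax":0,"ay":0,"az":0,"claw":-1},
  ],
)

```text
time_s: 17.45
tcp_pos: [0.4083, -0.0656, 0.1434]
eef_rot: [179.9, 15.0, 7.9]
contact_force: [-8.1, 1.5, 3.6]
gripper_width: 0.0004
```

```bash
python3 tq.py
```

```text
now th -17.8 X -29.8 Z 65.4 Ff -7.8 Fz 3.6 tq 0.329
rest tq [0.224 0.267 0.188] mean 0.226 Ff -5.9 Fz 4.2 th -17.33 17.6
```

>>> step_arm(
  increments=[
    {"tx":3,"ty":0.4,"tz":0.8,"ax":0,"ay":0,"az":0,"claw":-1},
    {"tx":3,"ty":0.4,"tz":0.6,"ax":0,"ay":0,"az":0,"claw":-1},
  ],
)

```text
time_s: 17.8
tcp_pos: [0.4141, -0.0649, 0.1453]
eef_rot: [179.9, 15.0, 7.9]
contact_force: [-8.7, 2.0, 8.8]
gripper_width: 0.0003
```

```bash
python3 tq.py
```

```text
now th -11.3 X -24.0 Z 67.3 Ff -8.3 Fz 8.8 tq 0.334
rest tq [0.275 0.298 0.255] mean 0.276 Ff -7.0 Fz 8.6 th -10.65 17.95
```

```bash
sed -i 's|return np.degrees(t),X,Z,a,b,.*|C=52*np.array([np.sin(t),np.cos(t)])-8*f; return np.degrees(t),X,Z,a,b,(-C[1]*a+C[0]*b)/1000|' tq.py; python3 tq.py 1
```

```text
now th -10.6 X -23.4 Z 67.5 Ff -6.6 Fz 8.7 tq 0.201
rest tq [0.238] mean 0.238 Ff -7.1 Fz 8.0 th -10.67 18.0
```

>>> step_arm(
  increments=[
    {"tx":2.5,"ty":0.3,"tz":1.2,"ax":0,"ay":0,"az":0,"claw":-1},
    {"tx":2.5,"ty":0.3,"tz":0.6,"ax":0,"ay":0,"az":0,"claw":-1},
  ],
)

```text
time_s: 18.2
tcp_pos: [0.4197, -0.0641, 0.147]
eef_rot: [179.9, 14.9, 7.9]
contact_force: [-7.1, 1.4, 4.9]
gripper_width: 0.0002
```

```bash
python3 tq.py
```

```text
now th -5.3 X -18.4 Z 69.0 Ff -6.9 Fz 4.9 tq 0.308
rest tq [0.232 0.205 0.265] mean 0.234 Ff -5.6 Fz 5.4 th -4.79 18.35
```

>>> step_arm(
  increments=[
    {"tx":2.5,"ty":0.3,"tz":0.4,"ax":0,"ay":0,"az":0,"claw":-1},
    {"tx":2.5,"ty":0.3,"tz":0.4,"ax":0,"ay":0,"az":0,"claw":-1},
  ],
)

```text
time_s: 18.55
tcp_pos: [0.4248, -0.0634, 0.1479]
eef_rot: [179.9, 14.9, 7.9]
contact_force: [-6.6, 2.1, 5.4]
gripper_width: 0.0001
```

```bash
python3 tq.py
```

```text
now th 0.2 X -13.2 Z 69.9 Ff -6.2 Fz 5.4 tq 0.296
rest tq [0.264 0.263 0.257] mean 0.262 Ff -5.6 Fz 5.7 th 0.61 18.7
```

>>> step_arm(
  increments=[
    {"tx":2.5,"ty":0.3,"tz":0.2,"ax":0,"ay":0,"az":0,"claw":-1},
    {"tx":2.5,"ty":0.3,"tz":0,"ax":0,"ay":0,"az":0,"claw":-1},
  ],
)

```text
time_s: 18.9
tcp_pos: [0.4296, -0.0628, 0.1482]
eef_rot: [179.9, 15.0, 7.9]
contact_force: [-8.1, 2.8, 8.4]
gripper_width: 0.0006
```

```bash
python3 tq.py
```

```text
now th 5.3 X -8.4 Z 70.2 Ff -7.6 Fz 8.4 tq 0.387
rest tq [0.32  0.351 0.291] mean 0.321 Ff -6.3 Fz 7.7 th 5.71 19.05
```

>>> step_arm(
  increments=[
    {"tx":2.5,"ty":0.3,"tz":-0.3,"ax":0,"ay":0,"az":0,"claw":-1},
    {"tx":2.5,"ty":0.3,"tz":-0.4,"ax":0,"ay":0,"az":0,"claw":-1},
  ],
)

```text
time_s: 19.25
tcp_pos: [0.4344, -0.0624, 0.1478]
eef_rot: [179.9, 15.0, 7.9]
contact_force: [-9.0, 3.0, 12.1]
gripper_width: 0.0002
```

```bash
python3 tq.py
```

```text
now th 10.7 X -3.5 Z 69.8 Ff -8.5 Fz 12.1 tq 0.475
rest tq [0.437 0.374 0.383] mean 0.398 Ff -7.1 Fz 10.3 th 11.09 19.4
```

The torque is rising at a steady rate: at rest 0.26 → 0.32 → 0.40 Nm, and moving 0.30 → 0.39 → 0.475 Nm. So the jaws met the block at about turn 3.1 rad and the grip is now about 30–36 N. I give one small further nudge for margin.

>>> step_arm(
  increments=[
    {"tx":1.2,"ty":0.2,"tz":-0.2,"ax":0,"ay":0,"az":0,"claw":-1},
    {"tx":1.3,"ty":0.2,"tz":-0.3,"ax":0,"ay":0,"az":0,"claw":-1},
  ],
)

```text
time_s: 19.6
tcp_pos: [0.4369, -0.0621, 0.1474]
eef_rot: [179.9, 15.0, 7.9]
contact_force: [-8.3, 2.0, 10.6]
gripper_width: 0.0004
```

```bash
python3 tq.py 4
```

```text
now th 13.5 X -1.0 Z 69.4 Ff -7.9 Fz 10.6 tq 0.462
rest tq [0.448 0.433 0.461 0.467] mean 0.452 Ff -7.6 Fz 11.3 th 13.65 19.8
```

The torque at rest is now 0.45 Nm, which is the firm-grip value (about 36–40 N). I withdraw backwards and upwards and check.

>>> step_arm(
  increments=[
    {"tx":-8,"ty":-1.1,"tz":0,"ax":0,"ay":0,"az":0,"claw":-1},
    {"tx":-8,"ty":-1.1,"tz":10,"ax":0,"ay":0,"az":0,"claw":-1},
    {"tx":-15,"ty":-2,"tz":40,"ax":0,"ay":0,"az":0,"claw":-1},
    {"tx":-15,"ty":-20,"tz":40,"ax":0,"ay":0,"az":0,"claw":-1},
    {"tx":0,"ty":-45,"tz":20,"ax":0,"ay":0,"az":0,"claw":-1},
    {"tx":0,"ty":-45,"tz":10,"ax":0,"ay":0,"az":0,"claw":-1},
    {"tx":0,"ty":-45,"tz":0,"ax":0,"ay":0,"az":0,"claw":-1},
    {"tx":0,"ty":-45,"tz":0,"ax":0,"ay":0,"az":0,"claw":-1},
    {"tx":0,"ty":-45,"tz":0,"ax":0,"ay":0,"az":0,"claw":-1},
    {"tx":0,"ty":-45,"tz":0,"ax":0,"ay":0,"az":0,"claw":-1},
    {"tx":0,"ty":-40,"tz":0,"ax":0,"ay":0,"az":0,"claw":-1},
    {"tx":0,"ty":0,"tz":0,"ax":0,"ay":0,"az":0,"claw":-1},
  ],
)

```text
time_s: 21.0
tcp_pos: [0.3914, -0.3998, 0.2664]
eef_rot: [179.8, 14.9, 7.7]
contact_force: [0.1, 0.2, 0.2]
gripper_width: 0.0003
```

```bash
python3 balls.py; python3 jaws.py; python3 - <<'E'
from fx import *
for n in('scene','top'):
    c=cap(n); u,v=proj(c,[.50,-.05,.1])[0].astype(int)
    cv2.imwrite(f'pics/p6{n}.png',cv2.resize(c['image'][v-45:v+45,u-60:u+60],(400,300),interpolation=cv2.INTER_CUBIC))
cv2.imwrite('pics/p6.png',np.hstack([cv2.imread(f'pics/p6{n}.png') for n in('scene','top')]))
E
```

```text
21.0 [ 391.4 -399.8  266.4] [179.8  14.9   7.7] [-20.8  14.9  -9.1   7.3 -79.1 116.3] [0.1 0.2 0.2] 0.0002583484486479583
z [-0.254 -0.037 -0.966] ydir -82.28 y tilt 0.003
X -92.2 Y -329.2 Z 188.4  Ff 0.1 Fz 0.2
scene [(-85, 8), (-80, 13), (-75, 22), (-70, 8), (0, 4), (5, 28), (10, 12), (15, 5)]
top [(-80, 11), (-75, 18), (-70, 11), (0, 2), (5, 13), (10, 13), (15, 8)]
scene wax 81 ((40.78879165649414, 6.522170543670654), (21.631093978881836, 42.80731201171875), 88.67310333251953)
[(-30, 1), (-28, 4), (-26, 5), (-24, 5), (-22, 6), (-20, 7), (-18, 6), (-16, 6), (-14, 7), (-12, 3), (-10, 6), (-8, 0), (-6, 2), (-4, 1), (-2, 0), (0, 0), (2, 0), (4, 0), (6, 0), (8, 0), (10, 0), (12, 0), (14, 0), (16, 2), (18, 5), (20, 7), (22, 4), (24, 4), (26, 5), (28, 6), (30, 4), (32, 0)]
top wax 210 ((45.15986633300781, 3.4736061096191406), (46.18427658081055, 27.024723052978516), 0.07860802114009857)
[(-30, 11), (-28, 12), (-26, 10), (-24, 12), (-22, 14), (-20, 10), (-18, 12), (-16, 13), (-14, 12), (-12, 11), (-10, 0), (-8, 0), (-6, 0), (-4, 0), (-2, 0), (0, 0), (2, 0), (4, 0), (6, 0), (8, 0), (10, 0), (12, 0), (14, 0), (16, 5), (18, 12), (20, 12), (22, 12), (24, 12), (26, 10), (28, 12), (30, 12), (32, 12)]
```

View pics/p6.png

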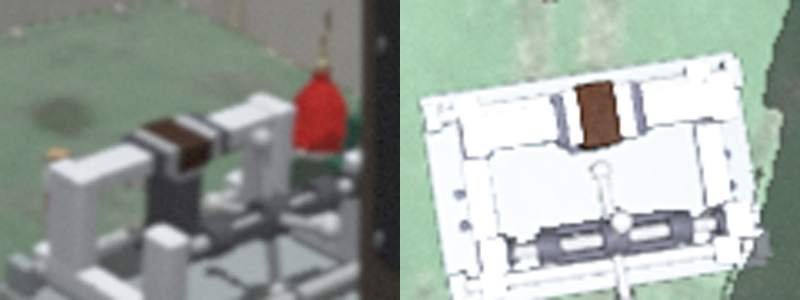

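Both jaws touch the block and the ball stands at about 12°, so there is no visible spring-back. The wax is centred at fixture (45.2, 3.5) mm with its yaw near 0, and the arm is clear of everything. I hand in.

```bash
python3 -c "
from plant import r
s=r.get_state(); print(abs(s['qd']).max(), s['contact_force']); print(r.close_job())"
```

```text
0.3223924342725906 [-0.59836913  0.0030573  -0.99809458]
the job is handed in; nothing more can be done
None
```

The job is handed in after about 21 s of the 72 s allowed. The wax block lies on the seat with both jaws against it, and the robot is clear of everything; no verdict is reported.

**Picking and placing:** I gripped the wax across its 48 mm length with the tool leaning about 13°. A 22° lean, chosen to clear the lathe rail, put J3 at its limit. The block was set on the seat, let go, and then seen there by both cameras.

**Turning:** I turned the spokes about 165° with closed fingers, tops going away from the robot. The torque stayed near 0.30 Nm until the jaws met the block at about 3.1 rad of turn. I stopped at about 0.45 Nm at rest, or roughly 32–40 N of grip by my estimate.

**Last checks:**
- **Block position:** the top view put the block's centre at fixture (45.2, 3.5) mm, against a seat middle of (45, 0) from the plate corners and about (45, 3) from the seat itself. Its yaw was within 0.1° of the fixture.
- **Spokes:** the balls stood at about 12°, with no clear sign of springing back.
- **Robot:** it read about 1 N, which is sensor noise.

**What disagreed or was not checked:**
- **Fixture y:** the plate corners and the seat, jaws and spokes differed by 2–4 mm in y. I used about +3 mm.
- **Block y:** the scene camera saw only part of the block and put its y about 3 mm further to +y than the top view did.
- **Spoke angle:** readings of the spoke angle scattered by about ±3°.
- **Grip force:** it was worked out from torque, not measured directly.
- **Other things on the bench:** I did not measure them again afterwards; the arm kept clear of them by plan.

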